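# Fit the amber filter in the bench lamp's latched filter well

## Robot

A 6-joint arm with a two-finger parallel gripper is mounted at the origin on the work surface. World frame = base frame: x ahead of the robot, y to its left, z up, the work surface at z = 0. Lengths are in m, angles in rad, forces in N, time in s.
With the tool pointing down it reaches from about 0.375 to 0.9 m from the base axis. Payload 3.1 kg.
Tool frame: the origin (TCP) lies at the very end of the fingers, on their centre line; the grasp point (between the pads) lies 19 mm behind it; z points along the fingers, y is the direction in which the jaws open and shut (so a half turn about z gives the same grasp; the last joint's range is limited). The gripper opens to 85 mm and grips with 20 to 120 N. Pads are 22 mm wide; open, the fingers measure 114 mm over their backs; the gripper's body (76 mm by 85 mm) begins 54 mm behind the grasp point. The pads swing forward as they close: fully open they stand 13 mm farther back than shut.
Start: joints at [-1.474, 0.527, 1.433, -0, 1.181, -0.178], TCP at [0.17, -0.602, 0.231] pointing down, gripper open.
Joint ranges: [-3.08, 3.08], [-0.75, 2.2], [0.22, 2.44], [-1.43, 4.57], [0, 2.65], [-2.85, 2.85]. Speed limits (rad/s): [2.79, 2.79, 3.14, 3.14, 3.14, 3.14].

## Interface

Orientations are given as a 3x3 rotation matrix whose columns are the frame's x, y, z axes.
In Python, from cell import * gives the robot as it stands.
- The arm moves only by the tool send_rows, never from a script. Its argument "increments" is a list that holds one entry, the list of rows, each a list of 4 numbers: the shift along the world's x, y, z in mm, then the turn about the world's z in degrees. In form: [[[x, y, z, roll], ...]]. A call has 1 to 20 rows; each row shifts and turns the commanded pose from where the row before left it; what a row does not reach is not made up. A row lasts 1/12 s, in which the tool goes at most 41.7 mm and 7.16 degrees, less where a joint would pass 70% of its speed; a pose out of reach is approached as far as the arm can. A call with a gripper value outside its range is refused whole. "hand" is the opening, from 0 (shut) to 1 (fully open), set as the call begins (left out, the last holds). The fingers move at their own pace and stop on an object; "grip_force" is the grip in N (left out, the last holds). Time passes only in rows, so rows that do not move let the fingers close. It gives the time, the measured TCP pose, the force and the opening at its end, in the units of the state.
- sense(): the state, without advancing time (a new reading comes with each control period).
- snapshot(name): name is "scene" or "top" or "wrist"; returns the picture (400x640x3 uint8, red, green, blue); there is no depth.
- camera_model(name): a dict with "vfov" (degrees; the focal length in pixels is half the picture's height over the tangent of half this angle, whatever the lens; pixels are square), "cx", "cy" (the principal point, pixels), "distortion" ([k1, k2, p1, p2, k3] as OpenCV has them; the pictures are not rectified), "R" (3x3) and "t" (3): a world point X has camera coordinates R X + t. Camera axes: x right, y down, z forward; pixel columns grow to the right and rows downward; lengths in m; the calibration is good to about 2 mm. A picture is of the moment at which its call begins: read the wrist's pose just before it. camera_model takes no time and is no camera call; for the wrist camera it gives the pose at the moment of the call.
- finish_job(): hands the job in, once; it reports no verdict.
Trained networks look in the newest picture that a camera, given by its name, has taken for a name from the list of things; names that differ only in an ending like _2 or _b are one class to them, and where a whole thing is asked for, a point or a joint stands for the part that bears it (a point fixed in the world has none). Each returns a list of dicts, best first, with "score" (0 to 1); they miss things now and then, are a little off and sometimes report something else, mostly with a low value. They report only what shows in the picture. A call takes as long as a camera call.
- spot_in(thing, camera): "centre" ([x, y, z] in m, in world coordinates, good to about 4 mm: the middle of the surface that is visible of it).
- place_of(thing, camera): "centre" ([x, y, z] in m, in world coordinates, good to about 4 mm: a listed point, or the origin of a listed thing).
The state is a dict: "time_s": time; "qpos": joint angles; "joint_vel": joint speeds; "joint_efforts": joint torques, N m; "ee_pos": TCP position; "tcp_rot": TCP orientation; "ft_force": force on the tool from outside, world axes, zero at the start; "ft_torque": the same for the moment, N m; "width": opening from 0.0 (shut) to 1.0 (fully open).
Only numpy, scipy, OpenCV 4.12 (cv2) and the standard library are available. Lean on these libraries where they do the work, as an engineer would, in place of code of your own. Each camera call takes 0.05 s, during which the arm holds its last target.

## Task

Fit the lamp's filter well: ease the red knob out until it clicks into its detent and stays out when let go, put the amber filter in the well and then the black spacer ring on top of it, both lying flat, and push the knob back in until it clicks fully home, so that the latch covers them. Feel for the clicks: do not drag the knob on past its detent or ram it beyond home, and leave everything else on the bench where it is.

Things in the scene. Friction and masses are not known exactly. Their poses are not given: they have to be found in the camera images.
- stage: Fixed filter stage of a cold-light source: grey housing, blue front, 120 (x) x 130 (y) x 60 high, origin at the centre of its underside on the bench, z up. Its front, with the knob, looks along its own -x. A black light guide leaves its back, curls to +y, reaches 147 behind the origin, below 75 high. (Lengths without a unit in this list are mm.)
- well_floor (a point): Centre of the flat floor of the round filter well in the top of the stage, 15 behind the stage's origin and 32 above the bench. The well is a vertical bore, diameter 50, 28 deep, cut by a finger slot 36 wide and just as deep that runs right across the stage along its y, open at both sides, so fingers closing along the stage's y can lower a ring to the floor. Axes parallel to the stage's.
- well_mouth (a point): Centre of the well's open mouth, 60 above the bench, in the stage's flat top. Two guide rails 6 high stand on that top 19 either side of the middle line, from 40 to 70 in front of this point.
- latch_tip (a point): Tip of the steel latch strip (28 wide, top 65.5 above the bench) that slides along the stage's top with the knob. Knob in: it covers the front 15 of the well's mouth. Knob in its detent: clear of the mouth by about 5.
- knob_head (a point): Centre of the knob's red head: a cylinder, diameter 26, 16 long along the stage's x, 40 above the bench; it moves with the knob. Knob in: its back is 24 in front of the housing; between are a shaft of diameter 10 and a plate 22 wide, 30 to 66 high, 5 to 10 off the housing. Pinch the head from above across the stage's y; push its flat front with closed fingers.
- knob_body (a joint): Knob travel along the stage's -x (m): 0 home, grows outward. Detent 15 to 25 mm out: feel for it. Pulled: resistance peaks at about 8 to 14 N, fades, then the knob is drawn outward into the detent (let go before halfway, it springs back); 3 mm past it is forced. Pushing in is the same: the same peak, then from halfway it is drawn home; 3 mm beyond home is rammed.
- amber_filter: The wanted filter: aluminium disc mount with an amber-orange face, diameter 44, 14 thick, solid, about 45 g, lying flat on the bench; origin at the centre of its underside, z up.
- spacer: Black plastic spacer ring, outer diameter 44, hole 31, 12 thick, about 30 g, lying flat on the bench; origin at the centre of its underside, z up.
- blue_filter: spare blue filter: same aluminium mount as the amber one (diameter 44, 14 thick) but with a blue face; not wanted, leave it. Sizes in mm, origin at the centre of its underside.
- well_plate: clear well plate, 86 x 128 x 18, open cells; bystander. Sizes in mm, origin at the centre of its underside.
- dish: closed flat dish, diameter 90, 14 high; bystander. Sizes in mm, origin at the centre of its underside.
- wash_bottle: white bottle with blue cap, diameter 60, 150 high; bystander. Sizes in mm, origin at the centre of its underside.
- jar: amber jar with white cap, diameter 60, 70 high; bystander. Sizes in mm, origin at the centre of its underside.
- brush: small brush, 170 long, lying flat; bystander. Sizes in mm, origin at the centre of its underside (middle of its length).

How it is judged:
By the outcome, as a careful person would: the job done as asked, in the order asked, and still so for the second after the job is handed in, with the robot touching nothing.
It also fails if it takes over 72 s, if anything falls off the work surface, if the arm or the gripper's body presses on something with over 40 N, if the wrist force passes 120 N, or if a joint passes its speed limit or range.

## Working session

There is one attempt and no reset: what is moved stays moved. The work goes in short steps, Python scripts to look and compute and a tool call to move; the robot and the scene stay as the last step left them, time stands still between calls to the robot, and variables do not carry over. Pictures are saved under pics/ and viewed, and the job is handed in when it is done.

Besides the shell and the picture viewer there is one more tool, called after "Call:" by a JSON object that holds its "op" and its "data". send_rows: Moves the arm, as the interface text tells. Its arguments: {"type":"object","properties":{"increments":{"type":"array"},"hand":{"type":"number"},"grip_force":{"type":"number"}},"required":["increments"]}

```bash
mkdir -p pics; ls
python3 - <<'E'
from cell import *
import cv2
s=sense(); print(s)
for n in ["scene","top"]:
    im=snapshot(n); cv2.imwrite(f"pics/{n}0.png",im[:,:,::-1])
    print(n,camera_model(n))
    for t in ["stage","amber_filter","spacer","knob_head","blue_filter"]:
        print(t,[(round(d['score'],2),[round(float(v),4) for v in d['centre']]) for d in place_of(t,n)][:3])
    for t in ["well_floor","well_mouth","latch_tip"]:
        print(t,[(round(d['score'],2),[round(float(v),4) for v in d['centre']]) for d in place_of(t,n)][:3])
E
```

```text
pics
{'time_s': 0.0, 'qpos': array([-1.47444036e+00,  5.28466343e-01,  1.43387725e+00,  9.64029594e-06,
        1.18137879e+00, -1.78508043e-01]), 'joint_vel': array([-0.00066891, -0.00202504,  0.00099499, -0.00126518, -0.00115916,
        0.00070998]), 'joint_efforts': array([ 2.60504257e-04, -4.42353702e+01, -1.78023756e+01, -3.21601046e-04,
        8.39369459e-03,  9.74442031e-06]), 'ee_pos': array([ 0.16959311, -0.60082758,  0.23034146]), 'tcp_rot': array([[ 9.62463151e-01,  2.71412316e-01, -1.96016943e-04],
       [ 2.71412111e-01, -9.62460892e-01,  2.12070185e-03],
       [ 3.86925959e-04, -2.09429875e-03, -9.99997732e-01]]), 'ft_force': array([-0.38742401, -0.65801674,  0.46156261]), 'ft_torque': array([0.07016725, 0.0169233 , 0.0096889 ]), 'width': 1.000637691532921}
scene {'vfov': 42.80631239480045, 'cx': 313.8313511758505, 'cy': 201.7749534003217, 'distortion': array([0.05669523, 0.        , 0.        , 0.        , 0.        ]), 'R': array([[ 0.83492845,  0.55035724, -0.00117796],
       [ 0.43637204, -0.66330655, -0.60795055],
       [-0.33537133,  0.50708118, -0.79397402]
[... 581 characters left out ...]
distortion': array([-0.07855412,  0.        ,  0.        ,  0.        ,  0.        ]), 'R': array([[-0.00697612, -0.9998958 ,  0.01263792],
       [-0.99009204,  0.0051341 , -0.14032604],
       [ 0.14024654, -0.01349164, -0.99002469]]), 't': array([3.69522849e-04, 5.52903232e-01, 1.12103646e+00])}
stage [(0.81, [0.6513, -0.0504, 0.0013])]
amber_filter [(0.73, [0.4669, 0.2548, 0.0009])]
spacer [(0.69, [0.5953, -0.2671, -0.0005]), (0.57, [0.5906, 0.4611, -0.0019])]
knob_head [(0.53, [0.5606, -0.0431, 0.0402])]
blue_filter [(0.68, [0.4287, -0.3049, 0.0002])]
well_floor [(0.9, [0.6686, -0.0477, 0.0348])]
well_mouth [(0.74, [0.6686, -0.0452, 0.057])]
latch_tip [(0.53, [0.6574, -0.0422, 0.0613])]
```

View pics/scene0.png

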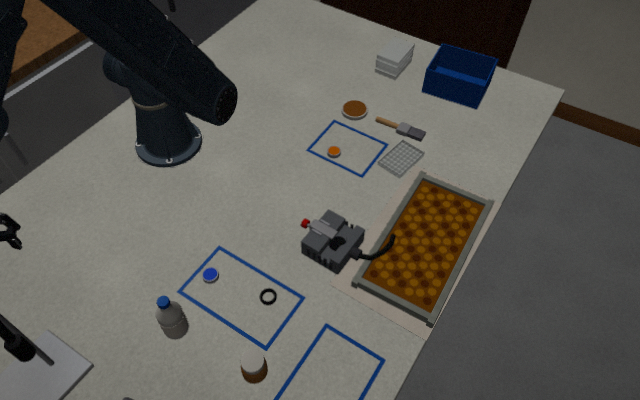

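View pics/top0.png

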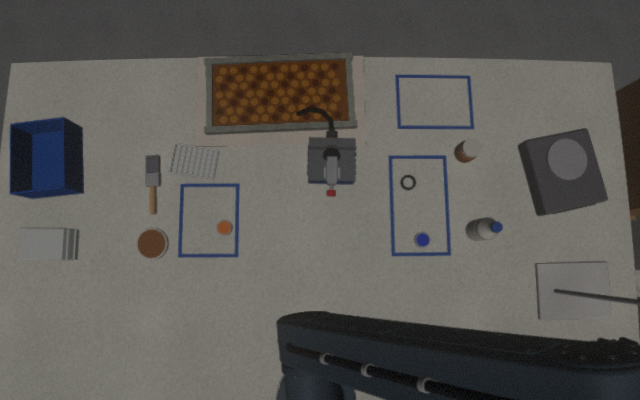

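```bash
python3 - <<'E'
import cv2
im=cv2.imread("pics/top0.png"); a=cv2.resize(im[95:210,285:380],None,fx=6,fy=6,interpolation=cv2.INTER_CUBIC)[:600]
cv2.imwrite("pics/ztop.png",a)
E
cat > h.py <<'E'
from cell import *
import numpy as np, cv2
def K(m):
    f=200/np.tan(np.radians(m['vfov']/2)); return np.array([[f,0,m['cx']],[0,f,m['cy']],[0,0,1]])
def proj(m,P):
    P=np.atleast_2d(np.array(P,float)); r=cv2.Rodrigues(np.array(m['R']))[0]
    return cv2.projectPoints(P,r,np.array(m['t']),K(m),np.array(m['distortion']))[0][:,0]
def ray(m,uv,z):
    n=cv2.undistortPoints(np.array([[uv]],float),K(m),np.array(m['distortion']))[0,0]
    R=np.array(m['R']);t=np.array(m['t']); d=R.T@np.array([n[0],n[1],1]); c=-R.T@t
    return c+d*(z-c[2])/d[2]
E
```

```text
(no output)
```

Call:
{"op": "send_rows", "data": {"increments": [[[20,30,5,0],[25,35,5,0],[25,35,3,0],[25,35,3,0],[25,35,0,0],[25,35,0,0],[25,35,0,0],[25,35,0,0],[25,35,0,-2],[25,35,0,-3],[25,35,0,-3],[25,35,0,-3],[20,35,0,-3],[15,30,0,-2],[5,20,0,0],[0,5,0,0],[0,0,0,0]]], "hand": 0.7}}

```text
time_s: 2.32
ee_pos: [0.4956, -0.1075, 0.2469]
tcp_rot: [[1.0, -0.001, -0.0], [-0.001, -1.0, -0.0], [-0.0, 0.0, -1.0]]
ft_force: [-0.8, 0.3, -0.1]
width: 0.697
```

View pics/ztop.png

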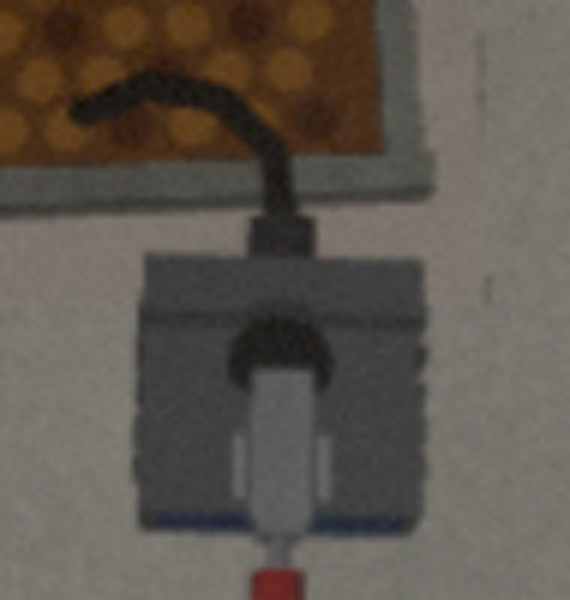

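Run:
```python
from h import *
s=sense();m=camera_model("wrist");im=snapshot("wrist"); cv2.imwrite("pics/w1.png",im[:,:,::-1])
np.save("w1.npy",m,allow_pickle=True)
print(s['ee_pos'],m)
for t in ["stage","knob_head","well_floor","well_mouth","latch_tip"]:
    print(t,[(round(d['score'],2),[round(float(v),4) for v in d['centre']]) for d in place_of(t,"wrist")][:3])
```

```text
[ 0.49562912 -0.10748774  0.24692711] {'vfov': 66.8821403087482, 'cx': 326.5399402243091, 'cy': 199.77918658761666, 'distortion': array([-0.02244916,  0.        ,  0.        ,  0.        ,  0.        ]), 'R': array([[-5.82147966e-04, -9.99999806e-01,  2.20649204e-04],
       [-9.47760251e-01,  6.22120156e-04,  3.18982945e-01],
       [-3.18983020e-01, -2.34272727e-05, -9.47760430e-01]]), 't': array([-0.10769874,  0.42136301,  0.55282425])}
stage [(0.89, [0.6515, -0.0519, 0.0019])]
knob_head []
well_floor [(0.64, [0.6705, -0.0441, 0.0272])]
well_mouth [(0.64, [0.4687, 0.2559, -0.0037])]
latch_tip [(0.61, [0.657, -0.0476, 0.0672])]
```

View pics/w1.png

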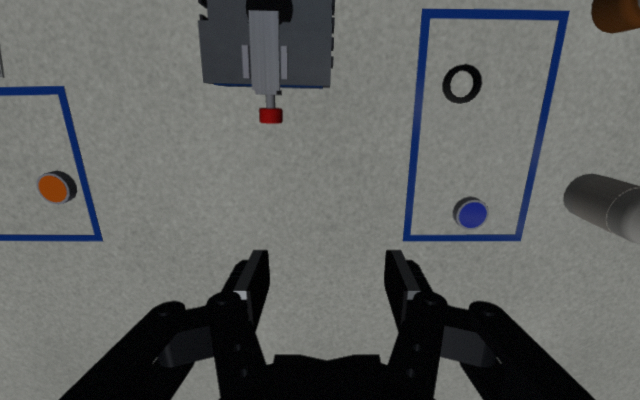

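Run:
```python
from h import *
m=np.load("w1.npy",allow_pickle=True).item()
im=cv2.imread("pics/w1.png")
a=cv2.resize(im[0:130,190:345],None,fx=5,fy=4.6,interpolation=cv2.INTER_CUBIC);cv2.imwrite("pics/zw1.png",a[:598])
hsv=cv2.cvtColor(im,cv2.COLOR_BGR2HSV)
def blob(lo,hi,z,roi=None):
    k=cv2.inRange(hsv,lo,hi)
    if roi: r=np.zeros_like(k); r[roi[1]:roi[3],roi[0]:roi[2]]=1; k*=r
    n,l,st,c=cv2.connectedComponentsWithStats(k); i=1+np.argmax(st[1:,4]); print(st[i],c[i],ray(m,c[i],z))
blob((0,150,80),(8,255,255),.040)
blob((8,150,80),(20,255,255),.014,(0,150,120,220))
blob((110,120,80),(130,255,255),.014,(445,190,500,235))
blob((0,0,0),(180,255,45),.012,(435,50,490,115))
```

```text
[260 109  17  14 222] [267.92342342 115.60810811] [ 0.5571622  -0.04258053  0.04      ]
[ 39 176  28  26 545] [ 52.13027523 188.48990826] [0.46515328 0.25341616 0.014     ]
[459 202  28  26 541] [472.29205176 214.64325323] [ 0.42811965 -0.30293568  0.014     ]
[443  64  39  39 655] [462.18473282  83.08091603] [ 0.59285885 -0.26712514  0.012     ]
```

View pics/zw1.png

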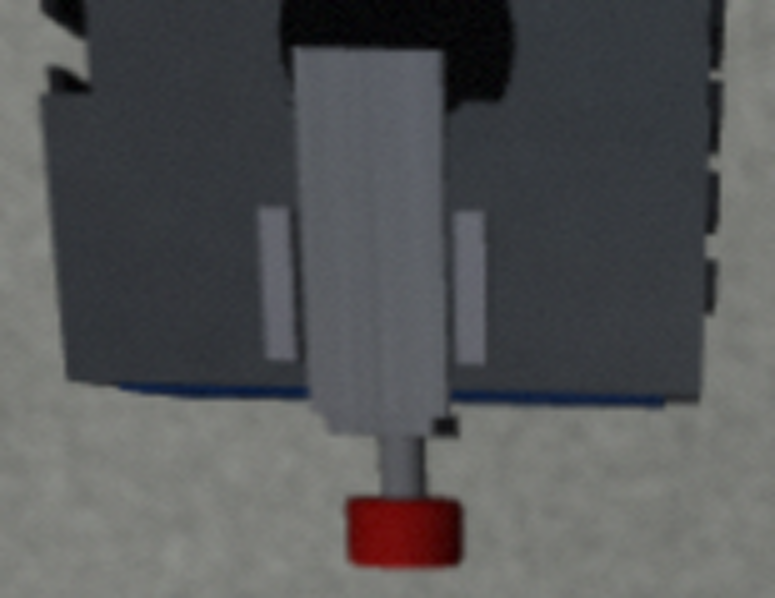

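Run:
```python
from h import *
m=np.load("w1.npy",allow_pickle=True).item()
u=lambda a,b:(190+a/5,b/4.6)
for n,a,b,z in [("cornL",66,380,.06),("cornR",700,400,.06),("tipL",292,47,.0655),("tipR",443,50,.0655),("knobfrontL",349,562,.044),("knobfrontR",460,564,.044),("knobbackL",349,500,.051),("knobbackR",460,500,.051),("railL",258,207,.066),("railR",486,211,.066),("railLf",265,360,.066),("railRf",486,364,.066)]:
    print(n,ray(m,u(a,b),z).round(4))
```

```text
cornL [0.5912 0.0181 0.06  ]
cornR [ 0.5865 -0.1116  0.06  ]
tipL [ 0.6548 -0.0346  0.0655]
tipR [ 0.654  -0.063   0.0655]
knobfrontL [ 0.5503 -0.0339  0.044 ]
knobfrontR [ 0.5498 -0.0585  0.044 ]
knobbackL [ 0.565  -0.0363  0.051 ]
knobbackR [ 0.5649 -0.0602  0.051 ]
railL [ 0.6249 -0.0258  0.066 ]
railR [ 0.6239 -0.07    0.066 ]
railLf [ 0.5947 -0.0247  0.066 ]
railRf [ 0.5937 -0.0688  0.066 ]
```

Call:
{"op": "send_rows", "data": {"increments": [[[7,7,-5,0],[15,15,-15,-1],[20,20,-25,-0.8],[14,14,-28,0],[5.5,5.3,-25,0],[0,0,-20,0],[0,0,-8,0],[0,0,0,0],[0,0,0,0]]]}}

```text
time_s: 3.37
ee_pos: [0.5574, -0.0479, 0.1209]
tcp_rot: [[0.999, -0.037, -0.0], [-0.037, -0.999, 0.0], [-0.0, -0.0, -1.0]]
ft_force: [-0.5, -0.3, -0.9]
width: 0.703
```

Run:
```python
from h import *
s=sense();m=camera_model("wrist");im=snapshot("wrist"); cv2.imwrite("pics/w2.png",im[:,:,::-1])
print(s['ee_pos'],s['ft_force'])
for p in [(.557,-.046,.04),(.549,-.046,.04),(.565,-.046,.04)]: print(proj(m,p))
```

```text
[ 0.55738989 -0.04793122  0.12085649] [-0.54498827 -0.28211835 -0.92824997]
[[323.41435971 206.16234743]]
[[323.81109519 215.65383231]]
[[323.00913506 196.46406356]]
```

View pics/w2.png

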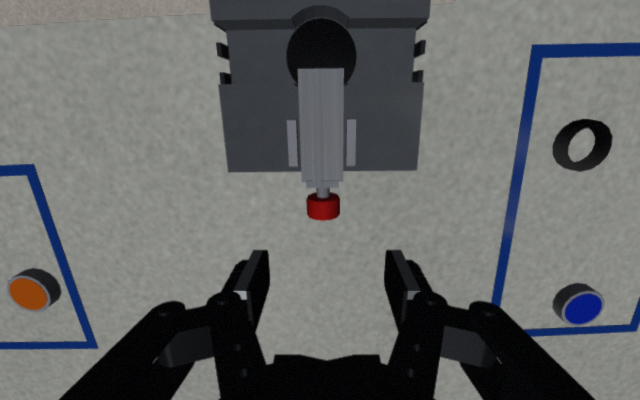

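Run:
```python
from h import *
m=camera_model("wrist")
for n,p,z in [("cL",(228,171),.06),("cR",(418,169.5),.06),("tL",(299,68.5),.0655),("tR",(343.5,68.5),.0655),("wL",(287,55),.06),("wR",(355,55),.06),("wback",(320,19),.06),("rL",(287,121),.066),("rR",(355,121),.066),("kn",(323,206),.045),("slotL front",(219,84),.06),("slotR",(424,84),.06),("slotLback",(213,33),.06)]: print(n,ray(m,p,z).round(4))
im=cv2.imread("pics/w2.png");cv2.imwrite("pics/zw2.png",cv2.resize(im[0:225,205:435],None,fx=2.6,fy=2.6,interpolation=cv2.INTER_CUBIC))
```

```text
cL [0.5927 0.0182 0.06  ]
cR [ 0.589  -0.1131  0.06  ]
tL [ 0.6558 -0.0355  0.0655]
tR [ 0.6548 -0.0625  0.0655]
wL [ 0.6643 -0.0282  0.06  ]
wR [ 0.6628 -0.0701  0.06  ]
wback [ 0.6833 -0.0493  0.06  ]
rL [ 0.6251 -0.026   0.066 ]
rR [ 0.6235 -0.0692  0.066 ]
kn [ 0.5593 -0.0461  0.045 ]
slotL front [0.6492 0.0163 0.06  ]
slotR [ 0.6445 -0.1137  0.06  ]
slotLback [0.6784 0.0158 0.06  ]
```

View pics/zw2.png

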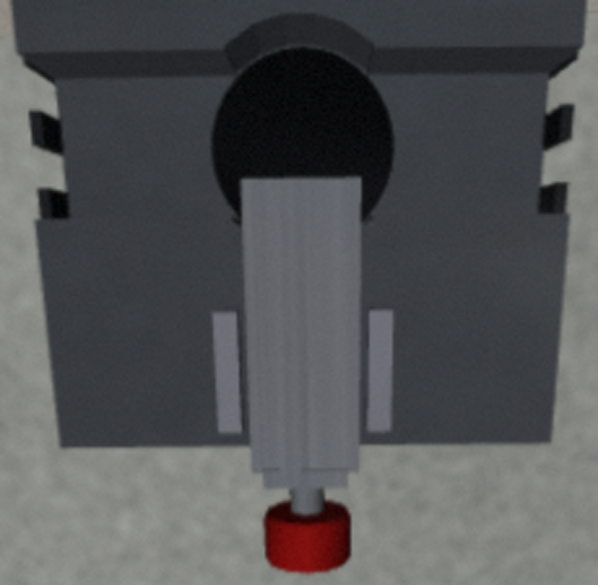

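Call:
{"op": "send_rows", "data": {"increments": [[[0,0,-8,0],[0,0.5,-20,0],[0,0.5,-25,0],[0,0.5,-25,0],[0,0,-15,0],[0,0,-5,0],[0,0,0,0],[0,0,0,0],[0,0,0,0]]]}}

```text
time_s: 4.17
ee_pos: [0.5584, -0.0466, 0.0243]
tcp_rot: [[0.999, -0.036, 0.003], [-0.036, -0.999, -0.001], [0.003, 0.001, -1.0]]
ft_force: [-0.2, 0.2, 0.3]
width: 0.702
```

Call:
{"op": "send_rows", "data": {"increments": [[[0,0,0,0],[0,0,0,0],[0,0,0,0],[0,0,0,0],[0,0,0,0],[0,0,0,0],[0,0,0,0],[0,0,0,0]]], "hand": 0, "grip_force": 50}}

```text
time_s: 4.83
ee_pos: [0.5577, -0.0452, 0.0241]
tcp_rot: [[0.999, -0.037, 0.002], [-0.037, -0.999, 0.001], [0.002, -0.001, -1.0]]
ft_force: [-0.3, 4.7, 5.9]
width: 0.282
```

Run:
```python
from h import *
s=sense();print(s['ee_pos'],s['ft_force'],s['width'])
```

```text
[ 0.55774126 -0.04518389  0.02412993] [-0.33491293  4.70993366  5.8875029 ] 0.2816675269170897
```

Call:
{"op": "send_rows", "data": {"increments": [[[-1,1,0,0],[-1,0,0,0],[-1,0.1,0,0],[0,0,0,0]]]}}

```text
time_s: 5.17
ee_pos: [0.5568, -0.0452, 0.0241]
tcp_rot: [[0.999, -0.037, 0.006], [-0.037, -0.999, -0.001], [0.006, 0.0, -1.0]]
ft_force: [4.0, 3.4, 6.1]
width: 0.281
```

Call:
{"op": "send_rows", "data": {"increments": [[[-1,0,0,0],[-1,0.1,0,0],[0,0,0,0]]]}}

```text
time_s: 5.42
ee_pos: [0.5561, -0.0452, 0.0241]
tcp_rot: [[0.999, -0.037, 0.009], [-0.037, -0.999, -0.001], [0.009, 0.001, -1.0]]
ft_force: [6.3, 3.8, 3.5]
width: 0.286
```

Call:
{"op": "send_rows", "data": {"increments": [[[-1,0,0,0],[-1,0.1,0,0],[0,0,0,0]]]}}

```text
time_s: 5.67
ee_pos: [0.5553, -0.0451, 0.0241]
tcp_rot: [[0.999, -0.037, 0.011], [-0.037, -0.999, -0.001], [0.011, 0.001, -1.0]]
ft_force: [8.1, 4.9, 2.5]
width: 0.282
```

Call:
{"op": "send_rows", "data": {"increments": [[[-1,0,0,0],[-1,0.1,0,0],[0,0,0,0]]]}}

```text
time_s: 5.92
ee_pos: [0.5545, -0.0452, 0.0242]
tcp_rot: [[0.999, -0.037, 0.014], [-0.037, -0.999, -0.002], [0.014, 0.001, -1.0]]
ft_force: [9.8, 5.8, 1.6]
width: 0.285
```

Call:
{"op": "send_rows", "data": {"increments": [[[-1,0,0,0],[-1,0.1,0,0],[0,0,0,0]]]}}

```text
time_s: 6.17
ee_pos: [0.5534, -0.0451, 0.0242]
tcp_rot: [[0.999, -0.038, 0.015], [-0.037, -0.999, -0.002], [0.015, 0.001, -1.0]]
ft_force: [12.0, 5.7, 0.3]
width: 0.281
```

Call:
{"op": "send_rows", "data": {"increments": [[[-0.5,0,0,0],[-0.5,0,0,0],[0,0,0,0]]]}}

```text
time_s: 6.42
ee_pos: [0.5526, -0.0452, 0.0242]
tcp_rot: [[0.999, -0.038, 0.016], [-0.038, -0.999, -0.002], [0.016, 0.001, -1.0]]
ft_force: [12.4, 6.6, 0.5]
width: 0.283
```

Call:
{"op": "send_rows", "data": {"increments": [[[-0.5,0,0,0],[-0.5,0.1,0,0],[0,0,0,0]]]}}

```text
time_s: 6.67
ee_pos: [0.5514, -0.0451, 0.0242]
tcp_rot: [[0.999, -0.038, 0.015], [-0.038, -0.999, -0.002], [0.015, 0.001, -1.0]]
ft_force: [11.4, 4.4, 0.9]
width: 0.283
```

Call:
{"op": "send_rows", "data": {"increments": [[[-0.5,0,0,0],[0,0,0,0]]]}}

```text
time_s: 6.83
ee_pos: [0.55, -0.045, 0.0241]
tcp_rot: [[0.999, -0.037, 0.013], [-0.037, -0.999, -0.002], [0.013, 0.001, -1.0]]
ft_force: [8.4, 5.2, 2.1]
width: 0.285
```

Call:
{"op": "send_rows", "data": {"increments": [[[-0.5,0,0,0],[-0.5,0,0,0]]]}}

```text
time_s: 7.0
ee_pos: [0.5463, -0.0448, 0.024]
tcp_rot: [[0.999, -0.037, 0.007], [-0.037, -0.999, -0.001], [0.007, 0.001, -1.0]]
ft_force: [1.1, 1.1, 8.8]
width: 0.28
```

Call:
{"op": "send_rows", "data": {"increments": [[[-0.5,0,0,0],[-0.5,0,0,0]]]}}

```text
time_s: 7.17
ee_pos: [0.5398, -0.0446, 0.024]
tcp_rot: [[0.999, -0.035, -0.004], [-0.035, -0.999, 0.0], [-0.004, 0.0, -1.0]]
ft_force: [-4.6, -0.8, 14.4]
width: 0.282
```

Call:
{"op": "send_rows", "data": {"increments": [[[0,0,0,0],[0,0,0,0]]]}}

```text
time_s: 7.33
ee_pos: [0.5395, -0.0446, 0.024]
tcp_rot: [[0.999, -0.035, -0.004], [-0.035, -0.999, 0.0], [-0.004, -0.0, -1.0]]
ft_force: [-3.8, -0.5, 13.1]
width: 0.284
```

Call:
{"op": "send_rows", "data": {"increments": [[[-0.5,0,0,0],[-0.5,0,0,0],[0,0,0,0]]]}}

```text
time_s: 7.58
ee_pos: [0.539, -0.0446, 0.024]
tcp_rot: [[0.999, -0.036, -0.003], [-0.036, -0.999, 0.0], [-0.003, -0.0, -1.0]]
ft_force: [-3.3, 0.3, 13.4]
width: 0.283
```

Call:
{"op": "send_rows", "data": {"increments": [[[-0.5,0,0,0],[-0.5,0,0,0],[0,0,0,0]]]}}

```text
time_s: 7.83
ee_pos: [0.5387, -0.0446, 0.024]
tcp_rot: [[0.999, -0.036, -0.002], [-0.036, -0.999, 0.0], [-0.002, -0.0, -1.0]]
ft_force: [-2.8, 0.1, 12.0]
width: 0.281
```

Call:
{"op": "send_rows", "data": {"increments": [[[-0.5,0,0,0],[-0.5,0,0,0],[0,0,0,0]]]}}

```text
time_s: 8.08
ee_pos: [0.5383, -0.0446, 0.0241]
tcp_rot: [[0.999, -0.036, -0.0], [-0.036, -0.999, -0.0], [-0.0, 0.0, -1.0]]
ft_force: [-1.3, 0.9, 11.1]
width: 0.282
```

Call:
{"op": "send_rows", "data": {"increments": [[[0,0,0,0],[0,0,0,0],[0,0,0,0],[0,0,0,0],[0,0,10,0],[0,0,30,0],[0,0,30,0],[0,0,20,0],[0,0,5,0],[0,0,0,0]]], "hand": 0.7}}

```text
time_s: 8.92
ee_pos: [0.5398, -0.0449, 0.1199]
tcp_rot: [[0.999, -0.036, 0.004], [-0.036, -0.999, -0.001], [0.004, 0.001, -1.0]]
ft_force: [0.3, 0.3, -0.7]
width: 0.698
```

Run:
```python
from h import *
s=sense();m=camera_model("wrist");im=snapshot("wrist"); cv2.imwrite("pics/w3.png",im[:,:,::-1])
np.save("w3.npy",m,allow_pickle=True)
print(s['ee_pos'],s['ft_force'])
for t in ["stage","knob_head","well_floor","well_mouth","latch_tip","amber_filter","spacer"]:
    print(t,[(round(d['score'],2),[round(float(v),4) for v in d['centre']]) for d in place_of(t,"wrist")][:3])
```

```text
[ 0.53984857 -0.04485215  0.11987103] [ 0.28822595  0.31927342 -0.73911496]
stage [(0.98, [0.651, -0.0517, 0.0009])]
knob_head [(0.72, [0.5375, -0.0481, 0.0397]), (0.59, [0.6728, -0.0417, 0.0283]), (0.51, [0.6354, -0.047, 0.0692])]
well_floor [(0.67, [0.668, -0.0453, 0.0261])]
well_mouth [(0.97, [0.6695, -0.0522, 0.0651])]
latch_tip [(0.95, [0.6378, -0.0463, 0.0621])]
amber_filter [(0.78, [0.4672, 0.2544, -0.0021]), (0.68, [0.6519, -0.0494, 0.0014])]
spacer [(0.62, [0.5906, -0.271, 0.0002])]
```

View pics/w3.png

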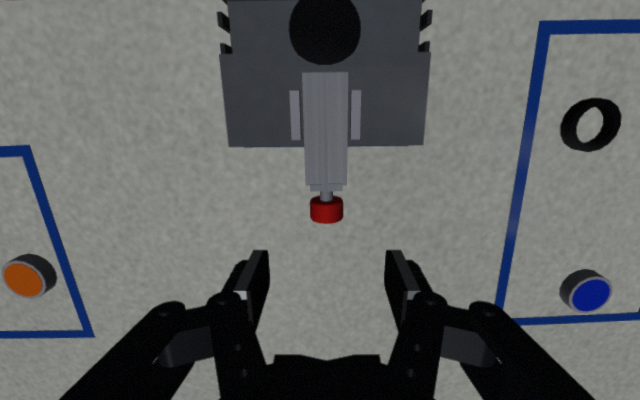

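Run:
```python
from h import *
m=np.load("w3.npy",allow_pickle=True).item()
im=cv2.imread("pics/w3.png")
g=cv2.cvtColor(im,cv2.COLOR_BGR2GRAY); k=((g<38)*255).astype(np.uint8); k[:, :285]=0;k[:,365:]=0;k[75:]=0
n,l,st,c=cv2.connectedComponentsWithStats(k); i=1+np.argmax(st[1:,4]); print(st[i])
ys,xs=np.where(l==i)
P=np.array([ray(m,(x,y),.032)[:2] for x,y in zip(xs,ys)])
print("floor area ctr y",P[:,1].mean(), "ymin/max",P[:,1].min(),P[:,1].max(),"xmin",P[:,0].min(),P[:,0].max())
P6=np.array([ray(m,(x,y),.06)[:2] for x,y in zip(xs,ys)]); print("z60",P6.min(0),P6.max(0))
for n,p,z in [("tL",(303,72),.0655),("tR",(348.5,72),.0655),("rL",(290,91),.066),("rR",(361,91),.066),("cL",(229,146.5),.06),("cR",(424,145),.06)]: print(n,ray(m,p,z).round(4))
hsv=cv2.cvtColor(im,cv2.COLOR_BGR2HSV)
def blob(lo,hi,z,roi):
    k=cv2.inRange(hsv,lo,hi); r=np.zeros_like(k); r[roi[1]:roi[3],roi[0]:roi[2]]=1; k*=r
    n,l,st,c=cv2.connectedComponentsWithStats(k); i=1+np.argmax(st[1:,4])
    ys,xs=np.where(l==i); Q=np.array([ray(m,(x,y),z)[:2] for x,y in zip(xs,ys)]); print(st[i],Q.mean(0),Q.min(0),Q.max(0))
blob((0,150,70),(8,255,255),.05,(300,180,360,230))
blob((5,150,80),(20,255,255),.014,(0,240,70,310))
blob((0,0,0),(180,255,55),.012,(550,80,630,170))
```

```text
[ 289    0   72   65 3979]
floor area ctr y -0.04838707163364984 ymin/max -0.07267522917288681 -0.02403903304788152 xmin 0.6428837666628534 0.683054244833675
z60 [ 0.64000596 -0.06967779] [ 0.67530426 -0.02694056]
tL [ 0.6356 -0.0346  0.0655]
tR [ 0.6346 -0.0621  0.0655]
rL [ 0.625 -0.026  0.066]
rR [ 0.6235 -0.0695  0.066 ]
cL [0.5917 0.018  0.06  ]
cR [ 0.5881 -0.1123  0.06  ]
[311 203  29  21 498] [ 0.53827109 -0.04403044] [ 0.53004272 -0.05491497] [ 0.54644551 -0.03356369]
[  4 264  38  32 908] [0.46521359 0.25356043] [0.44755728 0.23556019] [0.48267567 0.27178472]
[ 561   98   60   54 1823] [ 0.5936689  -0.26470242] [ 0.57147022 -0.2895936 ] [ 0.61429269 -0.23923264]
```

Call:
{"op": "send_rows", "data": {"increments": [[[-3,12,5,0],[-8,30,0,0],[-10,40,0,0],[-10,40,0,0],[-10,40,0,0],[-10,40,0,0],[-9,37,0,0],[-7,30,-5,0],[-5,20,-15,0],[-2,8,-15,0],[0,0,-10,0],[0,0,0,0],[0,0,0,0]]], "hand": 0.75}}

```text
time_s: 10.4
ee_pos: [0.4642, 0.2521, 0.0775]
tcp_rot: [[0.999, -0.036, -0.002], [-0.036, -0.999, -0.001], [-0.002, 0.001, -1.0]]
ft_force: [0.3, 0.3, 0.3]
width: 0.756
```

```bash
cat >> h.py <<'E'
def blob(m,im,lo,hi,z,roi):
    hsv=cv2.cvtColor(im,cv2.COLOR_RGB2HSV)
    k=cv2.inRange(hsv,lo,hi); r=np.zeros_like(k); r[roi[1]:roi[3],roi[0]:roi[2]]=1; k*=r
    n,l,st,c=cv2.connectedComponentsWithStats(k); i=1+np.argmax(st[1:,4])
    ys,xs=np.where(l==i); Q=np.array([ray(m,(x,y),z)[:2] for x,y in zip(xs,ys)]); print(st[i],Q.mean(0),Q.min(0),Q.max(0),"mid",(Q.min(0)+Q.max(0))/2)
E
python3 - <<'E'
from h import *
s=sense();m=camera_model("wrist");im=snapshot("wrist"); cv2.imwrite("pics/w4.png",im[:,:,::-1])
print(s['ee_pos'],s['ft_force'])
blob(m,im,(5,150,80),(20,255,255),.014,(200,100,450,330))
print(proj(m,[s['ee_pos']]))
E
```

```text
[0.46422473 0.25206275 0.07751929] [0.32525014 0.27897242 0.28070489]
[ 300  189   50   47 1855] [0.46566119 0.25304146] [0.44700619 0.23505653] [0.48306114 0.27101302] mid [0.46503367 0.25303477]
[[325.57359767 256.92255974]]
```

View pics/w4.png

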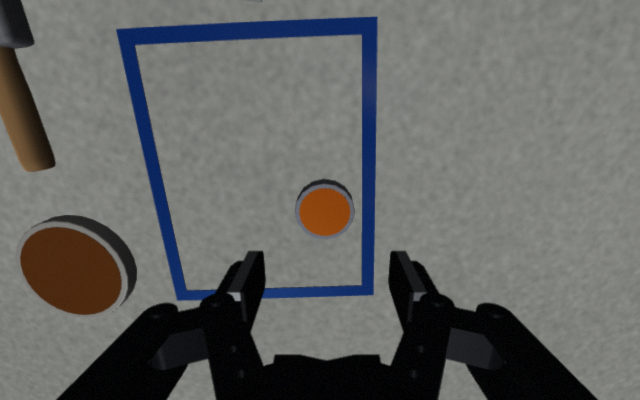

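Call:
{"op": "send_rows", "data": {"increments": [[[1.2,0.9,-12,0],[0,0,-22,0],[0,0,-22,0],[0,0,-12,0],[0,0,-4,0],[0,0,0,0],[0,0,0,0]]]}}

```text
time_s: 11.03
ee_pos: [0.4665, 0.2532, 0.0062]
tcp_rot: [[0.999, -0.037, 0.001], [-0.037, -0.999, 0.0], [0.001, -0.0, -1.0]]
ft_force: [-0.4, 0.3, -0.1]
width: 0.752
```

Call:
{"op": "send_rows", "data": {"increments": [[[0,0,0,0],[0,0,0,0],[0,0,0,0],[0,0,0,0],[0,0,0,0],[0,0,0,0]]], "hand": 0, "grip_force": 30}}

```text
time_s: 11.53
ee_pos: [0.4667, 0.2536, 0.0072]
tcp_rot: [[0.999, -0.036, 0.002], [-0.036, -0.999, 0.001], [0.002, -0.001, -1.0]]
ft_force: [-0.2, -0.4, 5.5]
width: 0.486
```

Call:
{"op": "send_rows", "data": {"increments": [[[0,0,8,0],[0,0,25,0],[0,0,30,0],[0,0,30,0],[8,-12,18,0],[17,-26,6,0],[22,-34,0,0],[24,-37,0,0],[24,-37,0,0],[24,-37,0,0],[24,-37,0,0],[22,-34,0,0],[18,-27,0,0],[11,-16,0,0],[5,-6,0,0],[0,0,0,0],[0,0,0,0]]]}}

```text
time_s: 12.95
ee_pos: [0.6585, -0.0406, 0.1228]
tcp_rot: [[0.999, -0.036, -0.002], [-0.036, -0.999, 0.001], [-0.002, -0.001, -1.0]]
ft_force: [-1.0, 0.5, -0.8]
width: 0.488
```

Run:
```python
from h import *
s=sense();m=camera_model("wrist");im=snapshot("wrist"); cv2.imwrite("pics/w5.png",im[:,:,::-1])
print(s['ee_pos'],s['ft_force'],s['width'])
blob(m,im,(5,150,80),(20,255,255),s['ee_pos'][2]+.007,(200,200,450,330))
```

```text
[ 0.65852352 -0.04055919  0.12278957] [-1.00462991  0.47795578 -0.81028972] 0.48769138987934546
[ 291  233   72   64 3570] [ 0.65780328 -0.04107315] [ 0.63896097 -0.05913411] [ 0.67572201 -0.02275528] mid [ 0.65734149 -0.04094469]
```

View pics/w5.png

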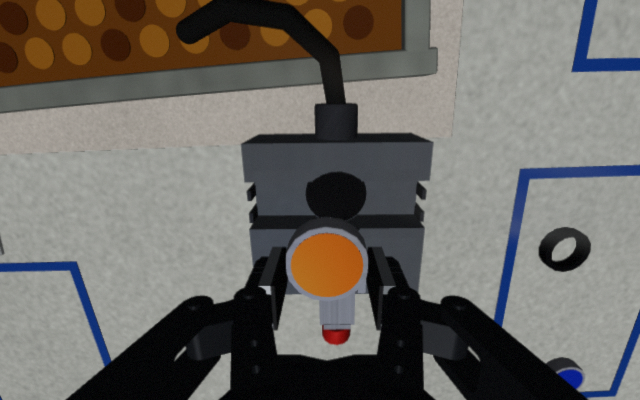

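Run:
```python
from h import *
m=camera_model("wrist"); im=cv2.imread("pics/w5.png")
a=cv2.resize(im[125:300,235:440],None,fx=3.4,fy=3.4,interpolation=cv2.INTER_CUBIC);cv2.imwrite("pics/zw5.png",a)
c=np.array([.6648,-.0488]);T=np.arange(0,2*np.pi,.05)
b=im.copy()
for z,r,col in [(.06,.025,(0,255,0)),(.032,.025,(0,0,255))]:
    P=np.c_[c[0]+r*np.cos(T),c[1]+r*np.sin(T),0*T+z]
    for q in proj(m,P): cv2.circle(a,(int((q[0]-235+.5)*3.4),int((q[1]-125+.5)*3.4)),1,col,-1)
cv2.imwrite("pics/zw5.png",a)
```

```text
(no output)
```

View pics/zw5.png

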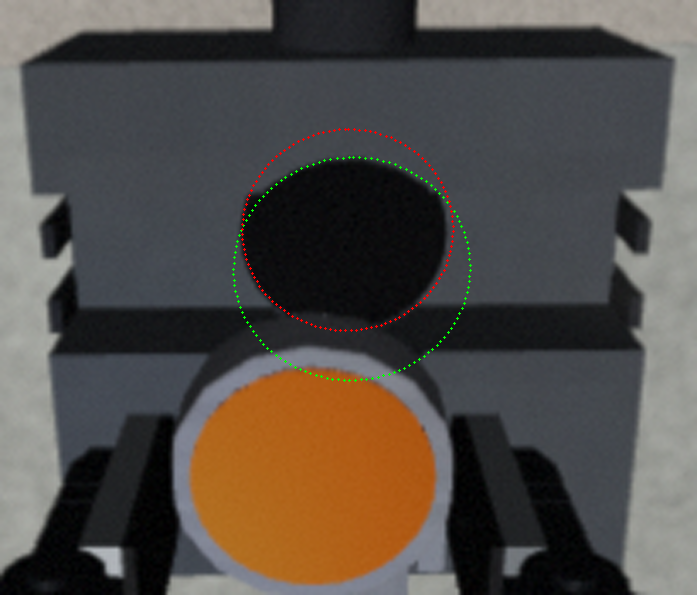

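Call:
{"op": "send_rows", "data": {"increments": [[[2,-2,0,0],[4,-4,-8,0],[1.3,-1.4,-15,0],[0,0,-12,0],[0,0,-5,0],[0,0,0,0],[0,0,0,0],[0,0,0,0]]]}}

```text
time_s: 13.67
ee_pos: [0.6672, -0.0488, 0.0832]
tcp_rot: [[0.999, -0.036, 0.001], [-0.036, -0.999, -0.0], [0.001, 0.0, -1.0]]
ft_force: [0.3, -0.5, -1.0]
width: 0.489
```

Run:
```python
from h import *
s=sense();m=camera_model("wrist");im=snapshot("wrist")[:,:,::-1].copy(); cv2.imwrite("pics/w6.png",im)
print(s['ee_pos'],s['ft_force'],s['width'])
blob(m,im[:,:,::-1].copy(),(5,150,80),(20,255,255),s['ee_pos'][2]+.007,(200,200,450,330))
a=cv2.resize(im[125:300,235:440],None,fx=3.4,fy=3.4,interpolation=cv2.INTER_CUBIC)
c=np.array([.6648,-.0484]);T=np.arange(0,2*np.pi,.05)
for z,r,col in [(.06,.025,(0,255,0)),(.032,.025,(0,0,255))]:
    P=np.c_[c[0]+r*np.cos(T),c[1]+r*np.sin(T),0*T+z]
    for q in proj(m,P): cv2.circle(a,(int((q[0]-235+.5)*3.4),int((q[1]-125+.5)*3.4)),1,col,-1)
cv2.imwrite("pics/zw6.png",a)
```

```text
[ 0.66722285 -0.04875835  0.08322551] [ 0.31811074 -0.51190546 -1.03018506] 0.489468176986923
[ 291  233   72   64 3571] [ 0.66649369 -0.04928293] [ 0.64767791 -0.06733657] [ 0.6843959  -0.03099228] mid [ 0.6660369  -0.04916442]
```

View pics/zw6.png

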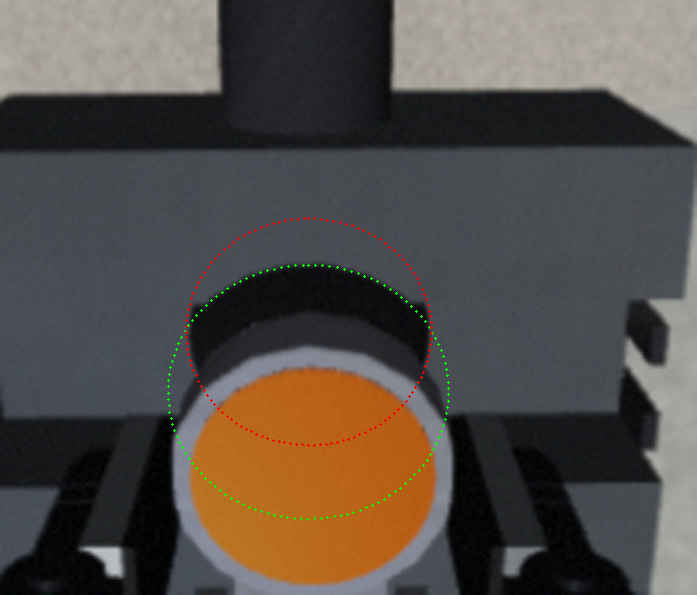

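Call:
{"op": "send_rows", "data": {"increments": [[[-1.3,0.7,0,0],[0,0,-5,0],[0,0,-8,0],[0,0,-7,0],[0,0,0,0]]]}}

```text
time_s: 14.13
ee_pos: [0.6641, -0.0479, 0.0607]
tcp_rot: [[0.999, -0.036, -0.004], [-0.036, -0.999, 0.001], [-0.004, -0.001, -1.0]]
ft_force: [-0.5, -0.5, -0.4]
width: 0.489
```

Call:
{"op": "send_rows", "data": {"increments": [[[0,0,-4,0],[0,0,-6,0],[0,0,-6,0],[0,0,-4,0],[0,0,0,0]]]}}

```text
time_s: 14.55
ee_pos: [0.6648, -0.048, 0.0415]
tcp_rot: [[0.999, -0.036, -0.002], [-0.036, -0.999, 0.001], [-0.002, -0.001, -1.0]]
ft_force: [0.2, 0.3, -0.3]
width: 0.491
```

Call:
{"op": "send_rows", "data": {"increments": [[[0,0,-1,0],[0,0,-1,0],[0,0,-0.5,0],[0,0,0,0]]]}}

```text
time_s: 14.88
ee_pos: [0.6658, -0.0482, 0.0405]
tcp_rot: [[0.999, -0.036, 0.0], [-0.036, -0.999, -0.0], [0.0, 0.0, -1.0]]
ft_force: [0.5, -0.9, 0.2]
width: 0.491
```

Call:
{"op": "send_rows", "data": {"increments": [[[0,0,-0.5,0],[0,0,-0.5,0],[0,0,0,0]]]}}

```text
time_s: 15.13
ee_pos: [0.6656, -0.0482, 0.0395]
tcp_rot: [[0.999, -0.036, 0.0], [-0.036, -0.999, -0.0], [0.0, 0.0, -1.0]]
ft_force: [-0.5, 1.1, -0.4]
width: 0.491
```

Call:
{"op": "send_rows", "data": {"increments": [[[0,0,-0.5,0],[0,0,-0.5,0],[0,0,0,0]]]}}

```text
time_s: 15.38
ee_pos: [0.6657, -0.0482, 0.0393]
tcp_rot: [[0.999, -0.036, 0.0], [-0.036, -0.999, -0.0], [0.0, 0.0, -1.0]]
ft_force: [-1.5, 0.7, 4.8]
width: 0.489
```

Call:
{"op": "send_rows", "data": {"increments": [[[0,0,-0.5,0],[0,0,-0.5,0],[0,0,0,0]]]}}

```text
time_s: 15.63
ee_pos: [0.6657, -0.0482, 0.0392]
tcp_rot: [[0.999, -0.036, 0.0], [-0.036, -0.999, -0.0], [0.0, 0.0, -1.0]]
ft_force: [-3.1, -0.2, 9.1]
width: 0.492
```

Call:
{"op": "send_rows", "data": {"increments": [[[0,0,1.5,0],[0,0,0,0],[0,0,0,0],[0,0,0,0],[0,0,15,0],[0,0,30,0],[0,0,30,0],[-10,0,10,0],[-20,0,0,0],[-10,0,0,0],[0,0,0,0],[0,0,0,0]]], "hand": 0.7}}

```text
time_s: 16.63
ee_pos: [0.625, -0.0481, 0.1235]
tcp_rot: [[0.999, -0.036, -0.001], [-0.036, -0.999, 0.0], [-0.001, -0.0, -1.0]]
ft_force: [0.0, 0.7, -0.2]
width: 0.699
```

Run:
```python
from h import *
s=sense();m=camera_model("wrist");im=snapshot("wrist"); cv2.imwrite("pics/w7.png",im[:,:,::-1])
print(s['ee_pos'],s['ft_force'],s['width'])
blob(m,im,(5,150,60),(20,255,255),.046,(250,80,400,260))
```

```text
[ 0.62498341 -0.04808694  0.123517  ] [ 0.03877996  0.69604084 -0.19421761] 0.6985741178083532
[ 300  131   50   50 1954] [ 0.66474472 -0.04871019] [ 0.64643967 -0.06651407] [ 0.68267484 -0.03048331] mid [ 0.66455726 -0.04849869]
```

View pics/w7.png

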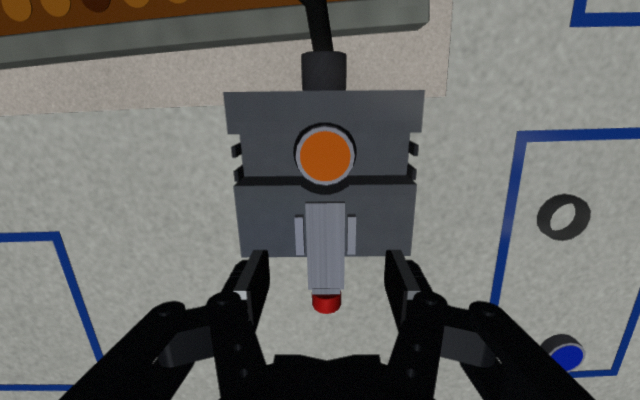

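Call:
{"op": "send_rows", "data": {"increments": [[[-2,-10,0,0],[-4,-25,0,0],[-5,-35,0,0],[-6,-40,0,0],[-5,-38,0,0],[-5,-32,-5,0],[-3,-22,-12,0],[-2,-12,-15,0],[0,-4,-10,0],[0,0,-3,0],[0,0,0,0],[0,0,0,0]]], "hand": 0.75}}

```text
time_s: 17.68
ee_pos: [0.5938, -0.2643, 0.0784]
tcp_rot: [[0.999, -0.034, -0.001], [-0.034, -0.999, 0.001], [-0.001, -0.001, -1.0]]
ft_force: [-0.8, 0.0, 0.2]
width: 0.754
```

Run:
```python
from h import *
s=sense();m=camera_model("wrist");im=snapshot("wrist"); cv2.imwrite("pics/w8.png",im[:,:,::-1])
print(s['ee_pos'],s['ft_force'],s['width'])
blob(m,im,(0,0,0),(180,255,60),.006,(270,120,385,245))
a=cv2.resize(im[120:250,260:400,::-1],None,fx=4.5,fy=4.5,interpolation=cv2.INTER_CUBIC)
T=np.arange(0,2*np.pi,.05);c=(.5935,-.2665)
for z,r,col in [(.012,.022,(0,255,0)),(.012,.0155,(0,255,255)),(.0,.022,(0,0,255))]:
    for q in proj(m,np.c_[c[0]+r*np.cos(T),c[1]+r*np.sin(T),0*T+z]): cv2.circle(a,(int((q[0]-260+.5)*4.5),int((q[1]-120+.5)*4.5)),1,col,-1)
cv2.imwrite("pics/zw8.png",a)
for t in ["spacer"]:
    print(t,[(round(d['score'],2),[round(float(v),4) for v in d['centre']]) for d in place_of(t,"wrist")][:3])
```

```text
[ 0.59376596 -0.26433577  0.07840781] [-0.7632076   0.00119736  0.16990711] 0.7538180506254564
[ 303  182   59   58 1542] [ 0.59198305 -0.26893729] [ 0.5687222  -0.29086448] [ 0.61505026 -0.24673301] mid [ 0.59188623 -0.26879874]
spacer [(0.6, [0.5943, -0.2657, -0.0001])]
```

View pics/w8.png

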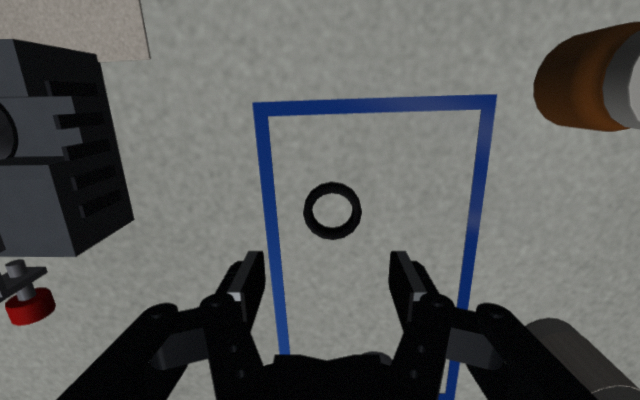

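View pics/zw8.png

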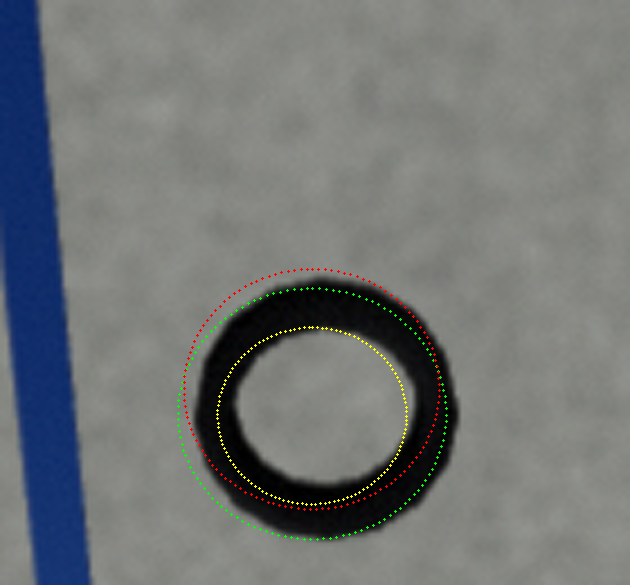

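Call:
{"op": "send_rows", "data": {"increments": [[[-1,-2.2,-4,0],[-0.8,-2.1,-15,0],[0,0,-22,0],[0,0,-20,0],[0,0,-9,0],[0,0,-3,0],[0,0,0,0],[0,0,0,0]]]}}

```text
time_s: 18.45
ee_pos: [0.5926, -0.2707, 0.0068]
tcp_rot: [[0.999, -0.036, 0.001], [-0.036, -0.999, -0.001], [0.001, 0.001, -1.0]]
ft_force: [-0.8, -0.7, 0.3]
width: 0.752
```

Call:
{"op": "send_rows", "data": {"increments": [[[0,0,0,0],[0,0,0,0],[0,0,0,0],[0,0,0,0],[0,0,0,0],[0,0,0,0]]], "hand": 0, "grip_force": 25}}

```text
time_s: 18.95
ee_pos: [0.5927, -0.271, 0.0077]
tcp_rot: [[0.999, -0.036, 0.002], [-0.036, -0.999, -0.001], [0.002, 0.001, -1.0]]
ft_force: [-0.9, 0.9, 5.6]
width: 0.483
```

Call:
{"op": "send_rows", "data": {"increments": [[[0,0,8,0],[0,0,25,0],[0,0,30,0],[0,0,30,0],[4,14,18,0],[7,26,6,0],[9,36,0,0],[10,40,0,0],[10,40,0,0],[8,32,0,0],[5,20,0,0],[3,10,0,0],[1,4,0,0],[0,0,0,0],[0,0,0,0],[0,0,0,0]]]}}

```text
time_s: 20.28
ee_pos: [0.6487, -0.0502, 0.1229]
tcp_rot: [[0.999, -0.038, -0.0], [-0.038, -0.999, -0.0], [-0.0, 0.0, -1.0]]
ft_force: [-0.2, -0.4, -0.0]
width: 0.482
```

```bash
cat > look.py <<'E'
from h import *
import sys
n=sys.argv[1]; off=float(sys.argv[2]); c=np.array([float(sys.argv[3]),float(sys.argv[4])])
s=sense();m=camera_model("wrist");im=snapshot("wrist")[:,:,::-1].copy(); cv2.imwrite(f"pics/{n}.png",im)
print(s['ee_pos'],s['ft_force'],s['width'])
a=cv2.resize(im[125:310,235:440],None,fx=3.2,fy=3.2,interpolation=cv2.INTER_CUBIC)
T=np.arange(0,2*np.pi,.05);z0=s['ee_pos'][2]
d=np.array([float(sys.argv[5]),float(sys.argv[6])])+s['ee_pos'][:2]; print("part",d)
for cc,z,r,col in [(np.array([.6647,-.0485]),.06,.025,(0,255,0)),(np.array([.6647,-.0485]),.046,.022,(0,0,255)),(d,z0+off,.022,(255,255,0)),(d,z0+off,.0155,(255,0,255))]:
    for q in proj(m,np.c_[cc[0]+r*np.cos(T),cc[1]+r*np.sin(T),0*T+z]): cv2.circle(a,(int((q[0]-235+.5)*3.2),int((q[1]-125+.5)*3.2)),1,col,-1)
cv2.imwrite(f"pics/z{n}.png",a)
E
python3 look.py w9 .0045 .6647 -.0485 0 0
```

```text
[ 0.64866175 -0.05024804  0.12294115] [-0.18923248 -0.42365911 -0.02951327] 0.4820542729872509
part [ 0.64866175 -0.05024804]
```

View pics/zw9.png

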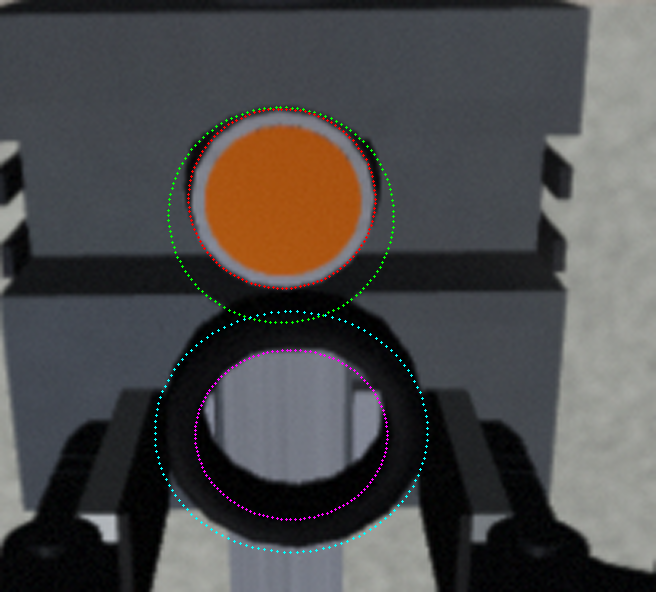

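Call:
{"op": "send_rows", "data": {"increments": [[[4,0.5,0,0],[7,1,-8,0],[3.5,0.2,-15,0],[0,0,-12,0],[0,0,-5,0],[0,0,0,0],[0,0,0,0],[0,0,0,0]]]}}

```text
time_s: 21.0
ee_pos: [0.6633, -0.0467, 0.0828]
tcp_rot: [[0.999, -0.036, -0.0], [-0.036, -0.999, 0.0], [-0.0, -0.0, -1.0]]
ft_force: [-0.1, 0.1, 0.4]
width: 0.485
```

```bash
python3 look.py w10 .0045 .6647 -.0485 0.0005 0
```

```text
[ 0.66334328 -0.04673116  0.0828373 ] [-0.10074503  0.05337445  0.4378729 ] 0.4848474331951269
part [ 0.66384328 -0.04673116]
```

View pics/zw10.png

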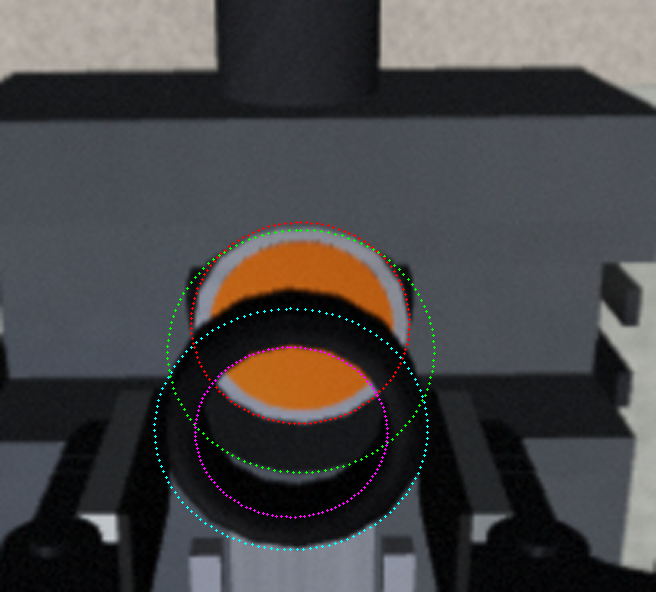

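Call:
{"op": "send_rows", "data": {"increments": [[[0.7,-1.7,0,0],[0,0,-4,0],[0,0,-8,0],[0,0,-8,0],[0,0,-4,0],[0,0,0,0],[0,0,0,0]]]}}

```text
time_s: 21.63
ee_pos: [0.6635, -0.0483, 0.0581]
tcp_rot: [[0.999, -0.036, -0.001], [-0.036, -0.999, 0.0], [-0.002, -0.0, -1.0]]
ft_force: [0.6, 0.3, -0.4]
width: 0.486
```

Call:
{"op": "send_rows", "data": {"increments": [[[0,0,-1,0],[0,0,-1,0],[0,0,-1,0],[0,0,0,0]]]}}

```text
time_s: 21.97
ee_pos: [0.664, -0.0485, 0.0559]
tcp_rot: [[0.999, -0.036, 0.0], [-0.036, -0.999, -0.0], [0.0, 0.0, -1.0]]
ft_force: [-0.3, -0.1, -0.0]
width: 0.483
```

Call:
{"op": "send_rows", "data": {"increments": [[[0,0,-0.5,0],[0,0,-0.5,0],[0,0,0,0]]]}}

```text
time_s: 22.22
ee_pos: [0.664, -0.0485, 0.0549]
tcp_rot: [[0.999, -0.036, -0.0], [-0.036, -0.999, 0.0], [-0.0, 0.0, -1.0]]
ft_force: [0.8, 0.4, -1.0]
width: 0.481
```

Call:
{"op": "send_rows", "data": {"increments": [[[0,0,-0.5,0],[0,0,-0.5,0],[0,0,0,0]]]}}

```text
time_s: 22.47
ee_pos: [0.6641, -0.0485, 0.0539]
tcp_rot: [[0.999, -0.036, 0.0], [-0.036, -0.999, 0.0], [0.0, -0.0, -1.0]]
ft_force: [-0.1, -0.9, -0.2]
width: 0.479
```

Call:
{"op": "send_rows", "data": {"increments": [[[0,0,-0.5,0],[0,0,-0.5,0],[0,0,0,0]]]}}

```text
time_s: 22.72
ee_pos: [0.6641, -0.0485, 0.0538]
tcp_rot: [[0.999, -0.036, 0.0], [-0.036, -0.999, -0.0], [0.0, 0.0, -1.0]]
ft_force: [-1.3, 0.4, 4.1]
width: 0.486
```

Seated on the filter as predicted (contact at TCP 0.0538). Release and back off.

Call:
{"op": "send_rows", "data": {"increments": [[[0,0,0.5,0],[0,0,0,0],[0,0,0,0],[0,0,0,0],[0,0,15,0],[0,0,30,0],[0,0,25,0],[-10,0,0,0],[-20,0,0,0],[-10,0,0,0],[0,0,0,0],[0,0,0,0]]], "hand": 0.7}}

```text
time_s: 23.72
ee_pos: [0.6241, -0.0485, 0.1235]
tcp_rot: [[0.999, -0.036, 0.0], [-0.036, -0.999, 0.0], [0.0, -0.0, -1.0]]
ft_force: [-0.3, -0.4, 0.4]
width: 0.699
```

Run:
```python
from h import *
s=sense();m=camera_model("wrist");im=snapshot("wrist"); cv2.imwrite("pics/w11.png",im[:,:,::-1])
print(s['ee_pos'],s['ft_force'],s['width'])
a=cv2.resize(im[80:320,210:440,::-1],None,fx=2.5,fy=2.5,interpolation=cv2.INTER_CUBIC)
T=np.arange(0,2*np.pi,.05);c=(.6645,-.0485)
for z,r,col in [(.06,.025,(0,255,0)),(.058,.022,(0,0,255)),(.058,.0155,(255,0,255))]:
    for q in proj(m,np.c_[c[0]+r*np.cos(T),c[1]+r*np.sin(T),0*T+z]): cv2.circle(a,(int((q[0]-210+.5)*2.5),int((q[1]-80+.5)*2.5)),1,col,-1)
cv2.imwrite("pics/zw11.png",a)
```

```text
[ 0.62410645 -0.04851112  0.12347737] [-0.30233343 -0.42265455  0.39811967] 0.6992257181609058
```

View pics/zw11.png

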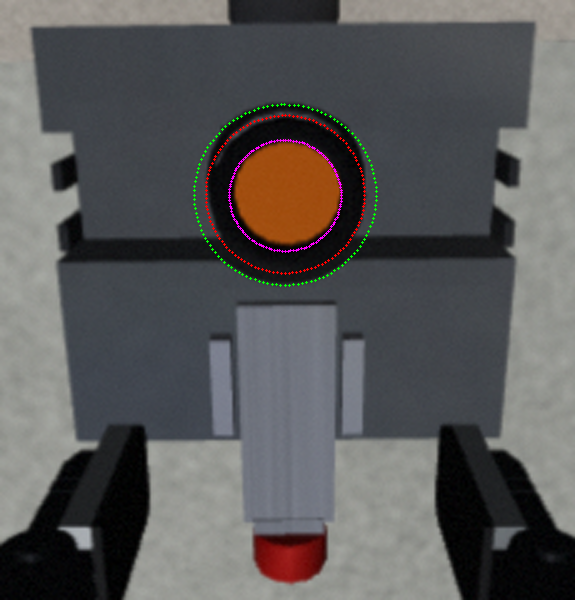

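Call:
{"op": "send_rows", "data": {"increments": [[[-15,0,0,0],[-30,1,0,0],[-35,1,0,0],[-28,1,0,0],[-15,1,0,0],[-6,0,-10,0],[0,0,-25,0],[0,0,-30,0],[0,0,-22,0],[0,0,-10,0],[0,0,0,0],[0,0,0,0]]], "hand": 0, "grip_force": 30}}

```text
time_s: 24.77
ee_pos: [0.4958, -0.0446, 0.0262]
tcp_rot: [[0.999, -0.036, 0.0], [-0.036, -0.999, 0.0], [0.0, -0.0, -1.0]]
ft_force: [-0.7, 0.3, 0.1]
width: 0.003
```

Run:
```python
from h import *
s=sense();m=camera_model("wrist");im=snapshot("wrist"); cv2.imwrite("pics/w12.png",im[:,:,::-1])
print(s['ee_pos'],s['ft_force'],s['width'])
blob(m,im,(0,150,60),(8,255,255),.045,(200,50,450,330))
```

```text
[ 0.49577388 -0.04463661  0.0261628 ] [-0.71282172  0.32590297  0.05564143] 0.003399386457211522
[ 294  176   55   37 1739] [ 0.53685186 -0.04423828] [ 0.52837838 -0.05588516] [ 0.54507529 -0.03283372] mid [ 0.53672684 -0.04435944]
```

View pics/w12.png

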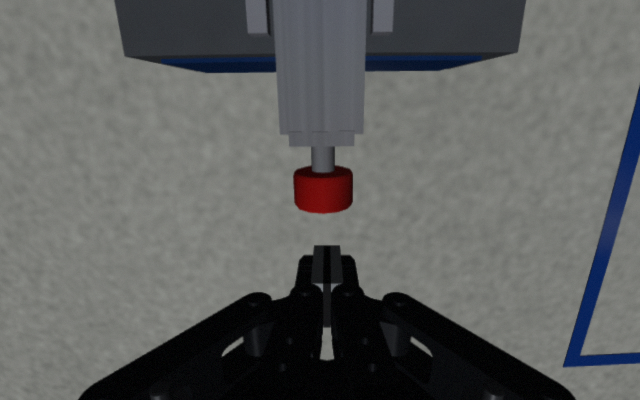

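Call:
{"op": "send_rows", "data": {"increments": [[[3,0,0,0],[6,0,0,0],[6,0,0,0],[3,0,0,0],[1,0,0,0],[0,0,0,0],[0,0,0,0]]]}}

```text
time_s: 25.4
ee_pos: [0.5139, -0.0444, 0.0265]
tcp_rot: [[0.999, -0.036, -0.0], [-0.036, -0.999, 0.0], [-0.0, -0.0, -1.0]]
ft_force: [-0.0, 0.3, -0.6]
width: -0.001
```

Call:
{"op": "send_rows", "data": {"increments": [[[1,0,0,0],[1,0,0,0],[1,0,0,0],[0,0,0,0]]]}}

```text
time_s: 25.73
ee_pos: [0.5173, -0.0446, 0.0264]
tcp_rot: [[0.999, -0.036, 0.0], [-0.036, -0.999, -0.0], [0.0, 0.0, -1.0]]
ft_force: [0.5, -0.1, 1.0]
width: 0.001
```

Call:
{"op": "send_rows", "data": {"increments": [[[1,0,0,0],[1,-0.1,0,0],[0,0,0,0]]]}}

```text
time_s: 25.98
ee_pos: [0.5194, -0.0447, 0.0264]
tcp_rot: [[0.999, -0.036, 0.0], [-0.036, -0.999, -0.0], [0.0, 0.0, -1.0]]
ft_force: [-0.5, -0.3, -0.7]
width: -0.002
```

Call:
{"op": "send_rows", "data": {"increments": [[[1,0,0,0],[1,-0.1,0,0],[0,0,0,0]]]}}

```text
time_s: 26.23
ee_pos: [0.5211, -0.0447, 0.0264]
tcp_rot: [[0.999, -0.036, -0.0], [-0.036, -0.999, -0.0], [-0.0, 0.0, -1.0]]
ft_force: [0.2, -0.1, -0.0]
width: -0.002
```

Call:
{"op": "send_rows", "data": {"increments": [[[1,0,0,0],[1,-0.1,0,0],[0,0,0,0]]]}}

```text
time_s: 26.48
ee_pos: [0.5216, -0.0445, 0.0263]
tcp_rot: [[0.999, -0.036, -0.003], [-0.036, -0.999, 0.001], [-0.003, -0.001, -1.0]]
ft_force: [-3.2, -1.3, 2.3]
width: 0.002
```

Call:
{"op": "send_rows", "data": {"increments": [[[1,0,0,0],[1,-0.1,0,0],[0,0,0,0]]]}}

```text
time_s: 26.73
ee_pos: [0.5226, -0.0445, 0.0263]
tcp_rot: [[0.999, -0.035, -0.005], [-0.035, -0.999, 0.001], [-0.005, -0.001, -1.0]]
ft_force: [-6.5, -1.8, 4.1]
width: 0.001
```

Call:
{"op": "send_rows", "data": {"increments": [[[1,0,0,0],[1,-0.1,0,0],[0,0,0,0]]]}}

```text
time_s: 26.98
ee_pos: [0.5233, -0.0444, 0.0262]
tcp_rot: [[0.999, -0.035, -0.008], [-0.035, -0.999, 0.002], [-0.008, -0.001, -1.0]]
ft_force: [-7.8, -1.9, 4.8]
width: 0.001
```

Call:
{"op": "send_rows", "data": {"increments": [[[1,0,0,0],[1,-0.1,0,0],[0,0,0,0]]]}}

```text
time_s: 27.23
ee_pos: [0.5241, -0.0443, 0.0261]
tcp_rot: [[0.999, -0.035, -0.01], [-0.035, -0.999, 0.002], [-0.011, -0.002, -1.0]]
ft_force: [-10.0, -2.3, 6.5]
width: 0.001
```

Call:
{"op": "send_rows", "data": {"increments": [[[1,0,0,0],[1,-0.1,0,0],[0,0,0,0]]]}}

```text
time_s: 27.48
ee_pos: [0.5251, -0.0443, 0.026]
tcp_rot: [[0.999, -0.035, -0.012], [-0.035, -0.999, 0.002], [-0.013, -0.002, -1.0]]
ft_force: [-11.1, -3.2, 6.6]
width: 0.003
```

Call:
{"op": "send_rows", "data": {"increments": [[[1,0,0,0],[0.5,0,0,0],[0,0,0,0]]]}}

```text
time_s: 27.73
ee_pos: [0.5262, -0.0442, 0.026]
tcp_rot: [[0.999, -0.035, -0.013], [-0.035, -0.999, 0.002], [-0.013, -0.002, -1.0]]
ft_force: [-11.5, -2.5, 6.4]
width: -0.003
```

Call:
{"op": "send_rows", "data": {"increments": [[[0.5,0,0,0],[0.5,0,0,0],[0,0,0,0]]]}}

```text
time_s: 27.98
ee_pos: [0.5276, -0.0443, 0.026]
tcp_rot: [[0.999, -0.035, -0.012], [-0.035, -0.999, 0.002], [-0.012, -0.002, -1.0]]
ft_force: [-9.9, -1.5, 6.0]
width: -0.003
```

Call:
{"op": "send_rows", "data": {"increments": [[[0.5,0,0,0],[0.5,0,0,0],[0,0,0,0]]]}}

```text
time_s: 28.23
ee_pos: [0.5317, -0.0446, 0.026]
tcp_rot: [[0.999, -0.036, -0.005], [-0.036, -0.999, 0.001], [-0.006, -0.001, -1.0]]
ft_force: [-2.1, 1.2, -0.8]
width: -0.001
```

Call:
{"op": "send_rows", "data": {"increments": [[[0.5,0,0,0],[0.5,0,0,0],[0,0,0,0]]]}}

```text
time_s: 28.48
ee_pos: [0.5373, -0.0455, 0.0266]
tcp_rot: [[0.999, -0.036, 0.003], [-0.036, -0.999, -0.001], [0.003, 0.001, -1.0]]
ft_force: [0.6, -0.0, -0.2]
width: -0.003
```

Call:
{"op": "send_rows", "data": {"increments": [[[1,0,0,0],[0.5,0,0,0],[0,0,0,0]]]}}

```text
time_s: 28.73
ee_pos: [0.5377, -0.0453, 0.0265]
tcp_rot: [[0.999, -0.036, 0.001], [-0.036, -0.999, -0.0], [0.001, 0.0, -1.0]]
ft_force: [-0.4, 0.0, 0.1]
width: 0.003
```

Run:
```python
from h import *
s=sense();m=camera_model("wrist");im=snapshot("wrist"); cv2.imwrite("pics/w13.png",im[:,:,::-1])
print(s['ee_pos'],s['ft_force'],s['width'])
blob(m,im,(0,150,60),(8,255,255),.045,(200,20,450,330))
```

```text
[ 0.5377398  -0.04526768  0.02648152] [-0.4105708   0.04845121  0.10956942] 0.00297990583467822
[ 298  223   53   39 1594] [ 0.55551748 -0.04513617] [ 0.54594124 -0.05715356] [ 0.56545005 -0.03333464] mid [ 0.55569565 -0.0452441 ]
```

View pics/w13.png

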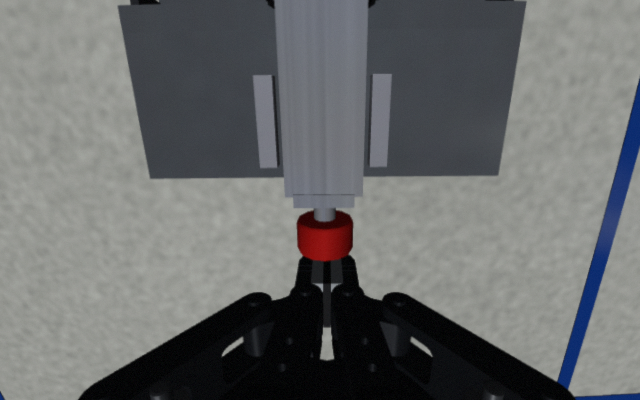

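Call:
{"op": "send_rows", "data": {"increments": [[[0.5,0,0,0],[0.5,0,0,0],[0,0,0,0]]]}}

```text
time_s: 29.03
ee_pos: [0.5382, -0.0452, 0.0264]
tcp_rot: [[0.999, -0.036, 0.0], [-0.036, -0.999, -0.0], [0.0, 0.0, -1.0]]
ft_force: [-0.3, -0.4, -0.9]
width: -0.001
```

Call:
{"op": "send_rows", "data": {"increments": [[[0.5,0,0,0],[0.5,0,0,0],[0,0,0,0]]]}}

```text
time_s: 29.28
ee_pos: [0.5392, -0.0452, 0.0264]
tcp_rot: [[0.999, -0.036, 0.0], [-0.036, -0.999, -0.0], [0.0, 0.0, -1.0]]
ft_force: [0.1, -0.6, -1.3]
width: 0.001
```

Call:
{"op": "send_rows", "data": {"increments": [[[0.5,0,0,0],[0.5,0,0,0],[0,0,0,0]]]}}

```text
time_s: 29.53
ee_pos: [0.5402, -0.0452, 0.0264]
tcp_rot: [[0.999, -0.036, 0.0], [-0.036, -0.999, -0.0], [0.0, 0.0, -1.0]]
ft_force: [-0.1, -0.5, -0.4]
width: 0.001
```

Call:
{"op": "send_rows", "data": {"increments": [[[0.5,0,0,0],[0.5,0,0,0],[0,0,0,0]]]}}

```text
time_s: 29.78
ee_pos: [0.5408, -0.0451, 0.0264]
tcp_rot: [[0.999, -0.036, -0.001], [-0.036, -0.999, 0.0], [-0.001, -0.0, -1.0]]
ft_force: [0.3, 0.8, 0.0]
width: 0.003
```

Call:
{"op": "send_rows", "data": {"increments": [[[0.5,0,0,0],[0.3,0,0,0],[0,0,0,0]]]}}

```text
time_s: 30.03
ee_pos: [0.5411, -0.0451, 0.0264]
tcp_rot: [[0.999, -0.036, -0.002], [-0.036, -0.999, 0.0], [-0.002, -0.0, -1.0]]
ft_force: [-2.4, -1.3, 0.7]
width: -0.001
```

Contact felt just where home should be (0.5409). Back off, raise and check.

Call:
{"op": "send_rows", "data": {"increments": [[[-5,0,0,0],[-15,0,0,0],[-15,0,5,0],[-5,0,20,0],[0,0,30,0],[0,0,30,0],[20,0,20,0],[25,0,0,0],[10,0,0,0],[0,0,0,0],[0,0,0,0]]]}}

```text
time_s: 30.95
ee_pos: [0.5565, -0.045, 0.1312]
tcp_rot: [[0.999, -0.036, -0.0], [-0.036, -0.999, 0.0], [-0.0, -0.0, -1.0]]
ft_force: [-0.6, -0.0, -0.0]
width: 0.001
```

Run:
```python
from h import *
s=sense();m=camera_model("wrist");im=snapshot("wrist"); cv2.imwrite("pics/w14.png",im[:,:,::-1])
print(s['ee_pos'],s['ft_force'],s['width'])
blob(m,im,(0,150,60),(8,255,255),.05,(200,20,450,330))
im=snapshot("top"); cv2.imwrite("pics/top1.png",im[:,:,::-1])
a=cv2.imread("pics/w14.png"); cv2.imwrite("pics/zw14.png",cv2.resize(a[0:240,200:450],None,fx=2.5,fy=2.5,interpolation=cv2.INTER_CUBIC))
for t in ["latch_tip","knob_head"]:
    print(t,[(round(d['score'],2),[round(float(v),4) for v in d['centre']]) for d in place_of(t,"wrist")][:3])
```

```text
[ 0.55653702 -0.04498098  0.13124823] [-0.58083327 -0.03313876 -0.03747331] 0.0009217561156904121
[312 194  29  20 494] [ 0.55843756 -0.04505815] [ 0.55012707 -0.05627959] [ 0.5663209  -0.03401018] mid [ 0.55822399 -0.04514488]
latch_tip [(0.88, [0.6536, -0.05, 0.0656]), (0.51, [0.6716, -0.047, 0.0289])]
knob_head [(0.77, [0.56, -0.0462, 0.0412])]
```

View pics/zw14.png

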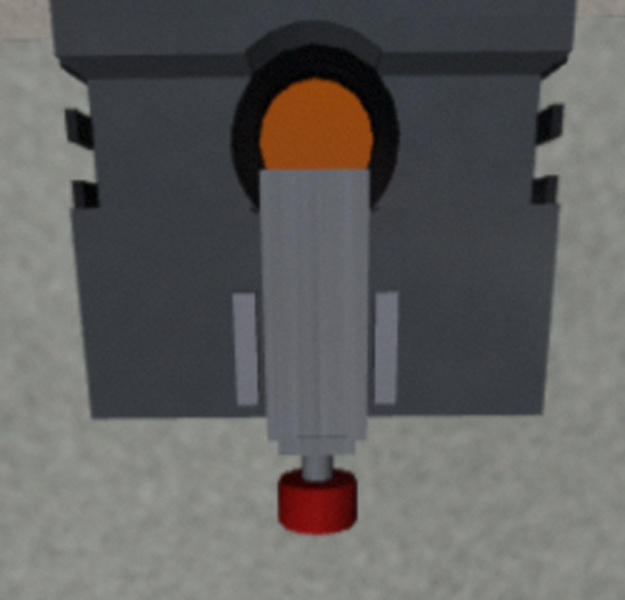

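View pics/top1.png

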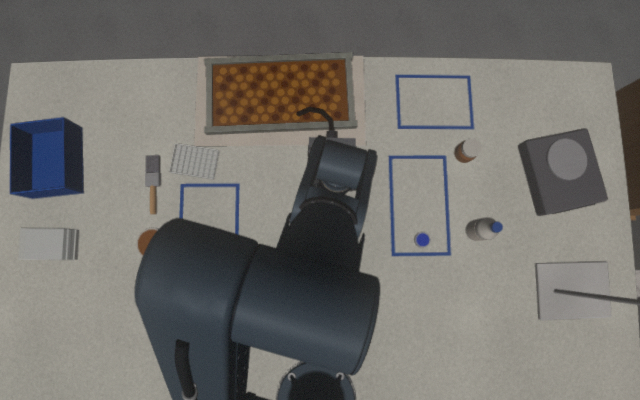

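```bash
python3 -c "
from cell import *
print(finish_job())"
```

```text
the job is handed in; nothing more can be done
None
```

I fitted the lamp's filter well and handed the job in at about 31 s of the 72 s allowed; no verdict was reported.

- **Knob out:** I pulled the knob about 19.5 mm. The resistance peaked at about 12 N, then the knob was drawn into its detent. It stayed out when I let go, with the latch tip about 5 mm clear of the well mouth.
- **Parts in:** The amber filter went to the well floor and the black spacer on top of it. Each met a light contact at the expected height, and both looked flat and centred in the wrist camera afterwards.
- **Knob in:** I pushed with closed fingers. The resistance peaked at about 11.5 N, then the knob was drawn home. A touch of about 2.4 N met the knob where home was expected, so it was not rammed.
- **Last checks:** The latch tip is back at x ≈ 0.654 m, its position before I started, and covers the front of the spacer. The knob head is back within about 1 mm of where it began. In the last top picture the other items that show have not moved. The arm hides most of the dish there, but nothing came near it. The gripper was raised clear and touching nothing when I handed in.

No check failed. The only disagreement was between the trained networks and my own image measurements, a few mm on some points. I used my own measurements, and the contact heights and fits agreed with them.

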